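# Re-hang the vent stay of the drying case

## Task

The vent shutter at the back of the wooden drying case is held nearly shut: its stay bar sits on the pin by the long slot. Lift the stay off the pin by the upright tab at its end, push the shutter further open, and put the end hole (the round hole nearest the tab) over the pin, pressing the bar down until it snaps home under both spring clips. Let go of it and leave the jars and other things standing where they are.

Things in the scene. Friction and masses are not known exactly. Their poses are not given: they have to be found in the camera images.
- case: Open-fronted wooden drying case, 360 wide, 230 deep, 304 high mm. Origin: middle of its width, on the worktop; x runs from the open front (base board's front edge at x = -155 mm) to the back (+75), y to the case's left, z up. Base board 18 thick; slatted sides at y = +-164 mm from x = -74 back. Slot or end hole over the pin: bar's x lies 0.242 rad counter-clockwise of this x.
- roof_edge (a point): Middle of the front lower edge of the roof board, 290 mm above the worktop; the roof covers all behind it (case x from -74 mm back). A gripper pointing straight down hits it; under it work with the tool leaning out of the open front, 25 to 45 degrees from vertical.
- shutter (a joint): Slatted vent shutter in the back of the case, hinged on an upright axis at its left edge and opening backwards, away from the open front. Radians; 0 = about 6 degrees open (as set at night), growing as it opens, up to +1.03. Stiff enough to stay where it is left (about 1 N at the stay's pivot moves it).
- shutter_hinge (a point): A point on the shutter's upright hinge axis, at the height of the seated stay (44 mm above the worktop).
- stay_pivot (a point): The swivelling end of the stay, on the shutter's inner face, 161 mm from the hinge axis, 44 mm above the worktop. Here the stay turns left and right and tips up (0 to 40 degrees) but does not roll. Axes of all points on the stay: x along the bar from the tab end to the pivot, y across, z up through the bar.
- stay_tab (a point): Grip point on the upright finger tab at the free end of the stay: a flat steel plate 12 thick (across the bar), 26 long (along it), its top 48 mm above the bar's mid-height. The point is mid-thickness, 206.5 mm along the bar from the pivot, 34 mm above the bar's mid-height, so 78 mm above the worktop when seated. Firmly gripped, it does not turn: tip the tool with the bar.
- stay_slot (a point): Middle of the long slot (28 x 10 mm, along the bar) that is over the pin at the start: 78 mm from the pivot, at the bar's mid-height. The stay is a flat steel bar 26 wide and 8 thick, 0.25 kg, narrower at both ends.
- stay_end_hole (a point): Centre of the end hole, round, 11 mm across, at the bar's mid-height: 161.5 mm from the pivot, 45 mm from the middle of the tab. A second round hole of the same size, not wanted here, lies 39.5 mm nearer the pivot.
- pin_mark (a point): Nominal top of the upright pin: steel, 8 mm across, flat top 61 mm above the worktop, on a steel plate on the base board. The plate is screwed down through slots, so the real pin may stand up to 5 mm nearer or farther along the bar's line than this point (sideways it is true); the offset is not reported and must be felt or seen.
- clips (a point): Nominal midpoint, level with their tops (56 mm above the worktop), of two spring clips beside the pin whose rolled noses grip over the bar's edges. Bar mid-height above the worktop: seated and level 44 mm; on the clips, not pressed home, about 60; on top of the pin 65. Pulling out or pressing in takes about 3 to 8 N at the tab; the force drops at the snap.
- spice_a: Small spice jar with a green cap, 46 across, 106 high mm; bystander. Origin: centre of its underside.
- shaker: Glass salt shaker, 44 across, 90 high mm; bystander. Origin: centre of its underside.
- garlic: Garlic bulb, 53 across mm; bystander. Origin: centre of its underside.
- tin: Small food tin, 57 across, 72 high mm; bystander. Origin: centre of its underside.
- jam: Jam jar with a dark lid, 68 across, 100 high mm; bystander. Origin: centre of its underside.
- egg_cup: Banded egg cup, 47 across, 65 high mm; bystander. Origin: centre of its underside.
- spice_in: Small spice jar with a dark cap, 44 across, 96 high mm, standing inside the case at its left; bystander. Origin: centre of its underside.

How it is judged:
By the outcome, as a careful person would: the job done as asked, in the order asked, and still so for the second after the job is handed in, with the robot touching nothing.
It also fails if it takes over 45 s, if anything falls off the work surface, if the arm or the gripper's body presses on something with over 40 N, if the wrist force passes 120 N, or if a joint passes its speed limit or range.

## Robot

A 6-joint arm with a two-finger parallel gripper is mounted at the origin on a cart in front of the work surface, level with it; the furniture and walls round the work are solid. World frame = base frame: x ahead of the robot, y to its left, z up, the work surface at z = 0. Lengths are in mm, angles in rad, forces in N, time in s.
With the tool pointing down it reaches from about 350 to 875 mm from the base axis. Payload 4.2 kg.
Tool frame: the origin (TCP) lies at the very end of the fingers, on their centre line; the grasp point (between the pads) lies arm.grip_point_offset behind it (arm.grip_point_offset is the distance from the TCP to the grasp point, in mm); z points along the fingers, y is the line along which they close (so a half turn about z gives the same grasp; the last joint's range is limited). The gripper opens to 85 mm and grips with 20 to 120 N. Pads are 22 mm wide; open, the fingers measure 114 mm over their backs; the gripper's body (76 mm by 85 mm) begins 54 mm behind the grasp point. The pads swing forward as they close: fully open they stand 13 mm farther back than shut.
Start: joints at [1.471, 0.385, 0.008, 0, -1.194, -0.259], TCP at [219.436, 585.19, 231.312] pointing down, gripper open.
Joint ranges: [-3.14, 3.14], [-1.21, 2.06], [-1.07, 1.41], [-3.16, 2.05], [-2.99, -0.16], [-3.1, 3.1]. Speed limits (rad/s): [2.79, 2.79, 3.14, 3.14, 3.14, 3.14].

## Interface

Orientations are given as a unit quaternion [x, y, z, w].
In Python, from bench import arm, cams, ticket gives the robot as it stands.
- The arm moves only by the tool servo_tool, never from a script. Its argument "commands" is a list that holds one entry, the list of rows, each a list of 7 numbers: the closure in counts, from 0 (fully open) to 255 (shut), then the shift along the tool's x, y, z in m, then the turn, a rotation vector about the tool's x, y, z in degrees. In form: [[[grip, x, y, z, ax, ay, az], ...]]. A call has 1 to 10 rows; each row shifts and turns the commanded pose from where the row before left it, along the tool's axes as they then stand; what a row does not reach is not made up. A row lasts 1/12 s, in which the tool goes at most 41.7 mm and 7.16 degrees, less where a joint would pass 70% of its speed; a pose out of reach is approached as far as the arm can. A call with a gripper value outside its range is refused whole. The fingers move at their own pace and stop on an object; the grip force is fixed at half the most. Time passes only in rows, so rows that do not move let the fingers close. It gives the time, the measured TCP pose, the force, the opening and the grip force at its end, in the units of the state.
- arm.read_state(): the state, without advancing time (a new reading comes with each control period).
- cams.get_image(name): name is "scene" or "side" or "wrist"; returns a dict with "frame" (384x512x3 uint8, blue, green, red), "K" (3x3 intrinsics, pixels), "T" (4x4, takes a point from camera to world coordinates). Camera axes: x right, y up, looking along -z (the intrinsics and any distortion apply to the point x, -y, -z); pixel columns grow to the right and rows downward; lengths in mm; the calibration is good to about 2 mm. A picture is of the moment at which its call begins. There is no depth.
- ticket.job_done(): hands the job in; it is judged then, once.
The state is a dict: "clock": time; "joints": joint angles; "joint_vel": joint speeds; "joint_efforts": joint torques, N m; "position": TCP position; "ee_rot": TCP orientation; "contact_force": force on the tool from outside, world axes, zero at the start; "wrist_torque": the same for the moment, N m; "gripper_width": finger opening in mm; "grasp_force": force on a finger pad.
Only numpy, scipy, OpenCV 4.12 (cv2) and the standard library are available. Lean on these libraries where they do the work, as an engineer would, in place of code of your own. Each camera call takes 0.05 s, during which the arm holds its last target. There are 200 camera calls.

## Working session

There is one attempt and no reset: what is moved stays moved. The work goes in short steps, Python scripts to look and compute and a tool call to move; the robot and the scene stay as the last step left them, time stands still between calls to the robot, and variables do not carry over. Pictures are saved under pics/ and viewed, at most 10 in all, crops included, and the job is handed in when it is done.

Besides the shell and the picture viewer there is one more tool, called after ">>>" by a JSON object that holds its "name" and its "arguments". servo_tool: Moves the arm, as the interface text tells. Its arguments: {"type":"object","properties":{"commands":{"type":"array","items":{"type":"array","items":{"type":"array","items":{"type":"number"}}}}},"required":["commands"]}

```bash
mkdir -p pics; ls; python3 - <<'E'
from bench import arm,cams
import cv2,numpy as np
s=arm.read_state(); print(s); print(arm.grip_point_offset)
for n in ["scene","side","wrist"]:
    d=cams.get_image(n); cv2.imwrite(f"pics/{n}0.png",d["frame"]); np.savez(f"{n}0.npz",**d); print(n,d["K"].tolist(),np.round(d["T"],3).tolist(),[k for k in d])
a=[cv2.imread(f"pics/{n}0.png") for n in ["scene","side"]]
cv2.imwrite("pics/s0.png",cv2.resize(a[0],(800,600),interpolation=cv2.INTER_CUBIC))
cv2.imwrite("pics/d0.png",cv2.resize(a[1],(800,600),interpolation=cv2.INTER_CUBIC))
E
```

```text
pics
{'clock': 0.0, 'joints': array([ 1.47063140e+00,  3.85598870e-01,  6.62825726e-03, -4.89349324e-04,
       -1.19398393e+00, -2.58601661e-01]), 'joint_vel': array([ 1.61922336e-03, -5.14745817e-04, -1.01987577e-03,  8.08107770e-04,
       -2.16117434e-05,  1.76766185e-04]), 'joint_efforts': array([-6.78429551e-04, -3.92291594e+01,  1.88402134e+01,  4.18634132e+00,
       -4.69056540e-03,  6.80684863e-06]), 'position': array([219.22943551, 584.67520008, 230.19841411]), 'ee_rot': array([ 9.83937205e-01, -1.78511513e-01, -1.41302435e-04,  1.09372179e-03]), 'contact_force': array([0.58110152, 0.65967245, 0.21108495]), 'wrist_torque': array([ 0.00939072, -0.05636657, -0.05068297]), 'grasp_force': 0.0, 'gripper_width': 85.50133689568281}
18.700000000000003
scene [[499.1677299266185, 0.0, 245.51503129275986], [0.0, 499.1677299266185, 193.95841349072307], [0.0, 0.0, 1.0]] [[-0.508, 0.35, -0.787, -674.369], [-0.861, -0.227, 0.455, 739.843], [-0.019, 0.909, 0.416, 842.854], [0.0, 0.0, 0.0, 1.0]] ['frame', 'K', 'T']
side [[476.3571095177076, 0.0, 258.4238428533436], [0.0, 476.3571095177076, 186.499129755415], [0.0, 0.0, 1.0]] [[-0.911, 0.2, -0.361, 20.598], [-0.413, -0.42, 0.808, 1284.946], [0.01, 0.885, 0.465, 890.165], [0.0, 0.0, 0.0, 1.0]] ['frame', 'K', 'T']
wrist [[316.98299381896607, 0.0, 254.48368553465647], [0.0, 316.98299381896607, 186.1780448132834], [0.0, 0.0, 1.0]] [[-0.352, 0.887, 0.299, 297.125], [-0.936, -0.334, -0.111, 556.372], [0.002, -0.319, 0.948, 372.861], [0.0, 0.0, 0.0, 1.0]] ['frame', 'K', 'T']
```

View pics/s0.png

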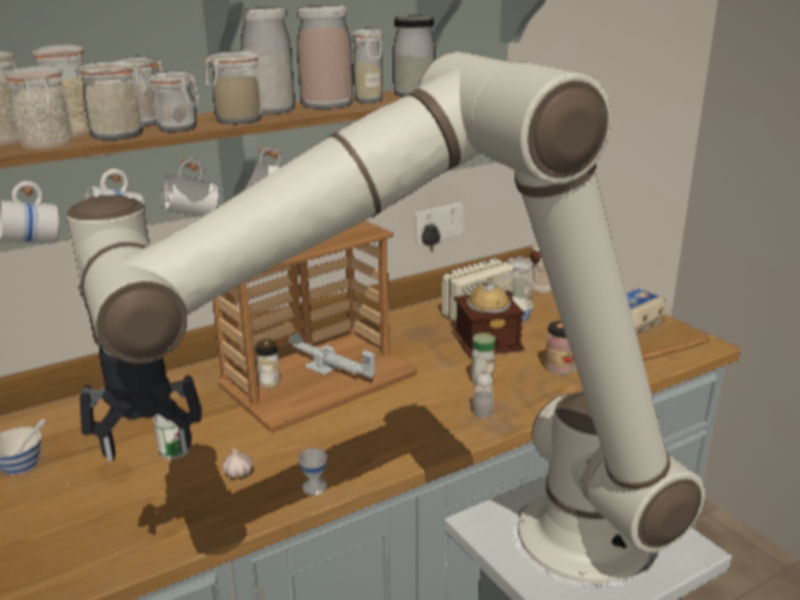

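View pics/d0.png

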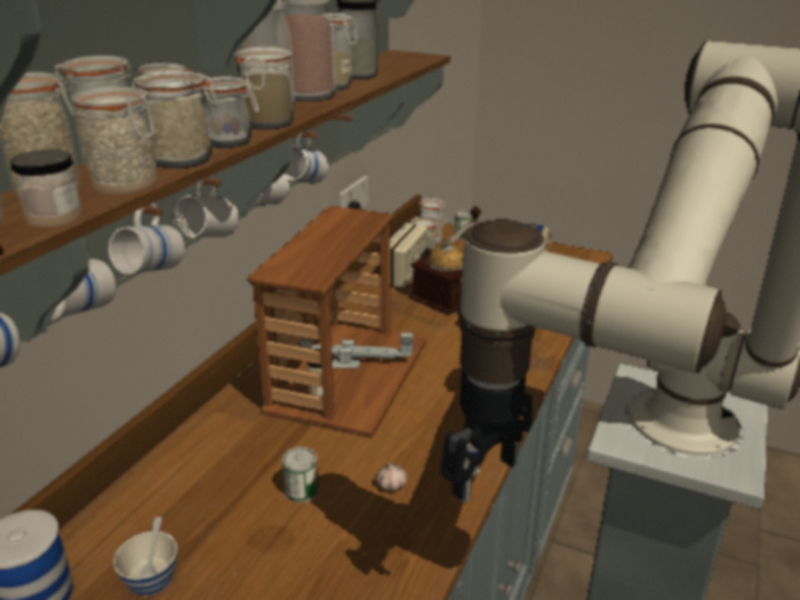

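Scene view: the case base corners are front-left (272,425), front-right (415,370) and back-left about (222,388); the tab is near (369,362) and the clips near (325,360). Side view: front-left (372,433), front-right (425,342), back-left (262,410), tab (407,340). I'll zoom in on both.

```bash
python3 - <<'E'
import cv2,numpy as np
a=cv2.imread("pics/scene0.png")[205:275,135:275]; b=cv2.imread("pics/side0.png")[195:285,160:280]
A=cv2.resize(a,None,fx=4,fy=4,interpolation=cv2.INTER_CUBIC);B=cv2.resize(b,None,fx=3.5,fy=3.5,interpolation=cv2.INTER_CUBIC)
o=np.zeros((600,800,3),np.uint8);o[:280,:560]=A;o[282:597,:420]=B
w=cv2.imread("pics/wrist0.png");w=cv2.resize(w,(370,278));o[300:578,425:795]=w
cv2.imwrite("pics/z0.png",o)
E
```

```text
(no output)
```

View pics/z0.png

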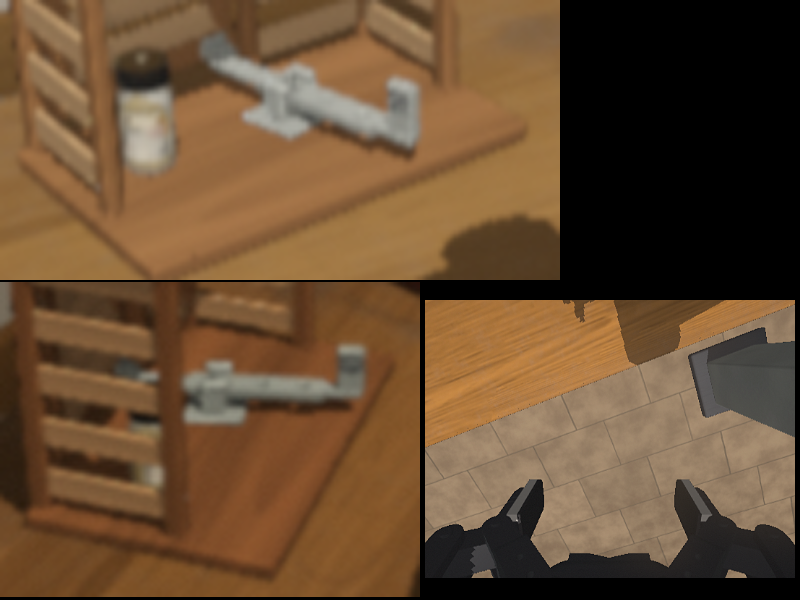

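```bash
cat > h.py <<'E'
import numpy as np
from scipy.optimize import least_squares
D={n:dict(np.load(f"{n}0.npz")) for n in["scene","side","wrist"]}
def proj(d,p):
    c=(np.asarray(p)-d["T"][:3,3])@d["T"][:3,:3]; q=d["K"]@np.array([c[0],-c[1],-c[2]]); return q[:2]/q[2]
def ray(d,uv):
    v=np.linalg.inv(d["K"])@np.array([*uv,1]); return d["T"][:3,3],d["T"][:3,:3]@np.array([v[0],-v[1],-v[2]])
def onz(d,uv,z):
    o,v=ray(d,uv); return o+v*(z-o[2])/v[2]
def tri(l):
    A=np.zeros((3,3));b=np.zeros(3)
    for d,uv in l:
        o,v=ray(d,uv);v=v/np.linalg.norm(v);P=np.eye(3)-np.outer(v,v);A+=P;b+=P@o
    return np.linalg.solve(A,b)
S=lambda u,v:(D["scene"],(135+u/4-.4,205+v/4-.4)); I=lambda u,v:(D["side"],(160+u/3.5-.4,195+(v-282)/3.5-.4))
E
python3 - <<'E'
from h import *
for n,a,b in [("FLb",(155,279),(272,577)),("FR",(525,128),(393,357)),("FLt",(153,265),(270,564)),("tabtop",(403,82),(351,347)),("tabfoot",(405,148),(352,400)),("BL",(22,155),(30,515))]:
    p=tri([S(*a),I(*b)]);print(n,p.round(1),(proj(*[S(*a)[0],p])-S(*a)[1]).round(1),(proj(I(*b)[0],p)-I(*b)[1]).round(1), onz(*S(*a),0).round(),onz(*I(*b),0).round())
E
```

```text
FLb [523.5 302.    7.7] [-0.1  0.4] [-0.  -0.5] [536. 297.   0.] [527. 295.   0.]
FR [564.1 -52.7  12.6] [ 0.1 -0.4] [0.  0.4] [581. -63.   0.] [573. -75.   0.]
FLt [525.3 301.6  19.6] [-0.1  0.3] [-0.  -0.3] [555. 290.   0.] [536. 281.   0.]
tabtop [558.2  66.5  92.1] [ 0. -0.] [0. 0.] [709. -16.   0.] [620. -74.   0.]
tabfoot [555.9  67.6  34. ] [ 0.1 -0.3] [0.  0.3] [606.  40.   0.] [578.  18.   0.]
BL [746.3 324.8  13.8] [ 0.  -0.1] [0.  0.2] [769. 318.   0.] [758. 309.   0.]
```

```bash
cat >> h.py <<'E'
from scipy.spatial.transform import Rotation as Ro
YAW=0.351; bx=np.array([np.cos(YAW),np.sin(YAW),0]); by=np.array([-np.sin(YAW),np.cos(YAW),0]); ez=np.array([0,0,1.])
def Rlean(L,yaw=YAW):
    b=np.array([np.cos(yaw),np.sin(yaw),0]);L=np.radians(L)
    return np.c_[-b*np.cos(L)-ez*np.sin(L),[-np.sin(yaw),np.cos(yaw),0],b*np.sin(L)-ez*np.cos(L)]
def plan(p0,R0,p1,R1,n,g):
    "rows for straight line and slerp"
    rv=(Ro.from_matrix(R0).inv()*Ro.from_matrix(R1)).as_rotvec()/n;R=np.array(R0);dp=(np.asarray(p1)-p0)/n
    for k in range(n):
        print([g]+[float(x) for x in np.r_[(R.T@dp/1000).round(4),np.degrees(rv).round(2)]],end=',')
        R=R@Ro.from_rotvec(rv).as_matrix()
    print()
def cur():
    from bench import arm
    s=arm.read_state();return s["position"],Ro.from_quat(s["ee_rot"]).as_matrix(),s
E
python3 - <<'E'
from h import *
for n,u,v in [("egg",314,492),("garlic",238,476),("shaker",483,414),("spice_a",483,383),("tin",172,455),("jam",560,370),("spice_in",268,386)]:
    print(n,onz(D["scene"],(u/1.5625,v/1.5625),18 if n=="spice_in" else 0).round())
tab=np.array([558.2,66.8,78.]);R=Rlean(38);g=tab+18.7*R[:,2]
print("grasp TCP",g)
pre=g-75*R[:,2]; print("pre",pre)
p,R0,s=cur()
mid=np.array([430,150,290.])
plan(p,R0,mid,Rlean(0),20,0)
E
```

```text
egg [319. 310.   0.]
garlic [430. 405.   0.]
shaker [360. -80.   0.]
spice_a [ 456. -152.    0.]
tin [554. 485.   0.]
jam [ 411. -326.    0.]
spice_in [660. 249.  18.]
grasp TCP [569.01092239  70.75855064  63.26419891]
pre [525.65160798  54.88201064 122.36500543]
[0, 0.0175, 0.0167, -0.0029, 0.0, -0.01, 6.97],[0, 0.0194, 0.0144, -0.0029, 0.0, -0.01, 6.97],[0, 0.021, 0.012, -0.003, 0.0, -0.01, 6.97],[0, 0.0223, 0.0093, -0.003, 0.0, -0.01, 6.97],[0, 0.0233, 0.0065, -0.003, 0.0, -0.01, 6.97],[0, 0.0239, 0.0037, -0.003, 0.0, -0.01, 6.97],[0, 0.0241, 0.0008, -0.003, 0.0, -0.01, 6.97],[0, 0.0241, -0.0022, -0.003, 0.0, -0.01, 6.97],[0, 0.0236, -0.0051, -0.003, 0.0, -0.01, 6.97],[0, 0.0228, -0.0079, -0.003, 0.0, -0.01, 6.97],[0, 0.0217, -0.0106, -0.003, 0.0, -0.01, 6.97],[0, 0.0203, -0.0132, -0.003, 0.0, -0.01, 6.97],[0, 0.0185, -0.0155, -0.003, 0.0, -0.01, 6.97],[0, 0.0165, -0.0177, -0.003, 0.0, -0.01, 6.97],[0, 0.0142, -0.0195, -0.003, 0.0, -0.01, 6.97],[0, 0.0117, -0.0211, -0.003, 0.0, -0.01, 6.97],[0, 0.0091, -0.0224, -0.003, 0.0, -0.01, 6.97],[0, 0.0063, -0.0233, -0.003, 0.0, -0.01, 6.97],[0, 0.0034, -0.0239, -0.003, 0.0, -0.01, 6.97],[0, 0.0005, -0.0242, -0.003, 0.0, -0.01, 6.97],
```

>>> {"name": "servo_tool", "arguments": {"commands": [[[0, 0.0175, 0.0165, -0.003, 0, 0, 7], [0, 0.0195, 0.0145, -0.003, 0, 0, 7], [0, 0.021, 0.012, -0.003, 0, 0, 7], [0, 0.0225, 0.0095, -0.003, 0, 0, 7], [0, 0.0235, 0.0065, -0.003, 0, 0, 7], [0, 0.024, 0.0035, -0.003, 0, 0, 7], [0, 0.024, 0.001, -0.003, 0, 0, 7], [0, 0.024, -0.002, -0.003, 0, 0, 7], [0, 0.0235, -0.005, -0.003, 0, 0, 7], [0, 0.023, -0.008, -0.003, 0, 0, 7]]]}}

```text
clock: 0.98
position: [324.5, 365.7, 261.2]
ee_rot: [-0.702, 0.713, -0.0, -0.0]
contact_force: [0.2, -0.9, 0.4]
gripper_width: 85.3
grasp_force: 0.0
```

>>> {"name": "servo_tool", "arguments": {"commands": [[[0, 0.0215, -0.0105, -0.003, 0, 0, 7], [0, 0.0205, -0.013, -0.003, 0, 0, 7], [0, 0.0185, -0.0155, -0.003, 0, 0, 7], [0, 0.0165, -0.0175, -0.003, 0, 0, 7], [0, 0.014, -0.0195, -0.003, 0, 0, 7], [0, 0.0115, -0.021, -0.003, 0, 0, 7], [0, 0.009, -0.0225, -0.003, 0, 0, 7], [0, 0.0065, -0.0235, -0.003, 0, 0, 7], [0, 0.0035, -0.024, -0.003, 0, 0, 7], [0, 0.0005, -0.024, -0.003, 0, 0, 7]]]}}

```text
clock: 1.82
position: [427.6, 147.7, 291.3]
ee_rot: [-0.166, 0.986, 0.0, -0.0]
contact_force: [-0.1, 0.0, -0.2]
gripper_width: 85.8
grasp_force: 0.0
```

```bash
python3 - <<'E'
from h import *
p,R0,s=cur();print(p,s["joints"].round(2),s["clock"],s["contact_force"].round(1))
tab=np.array([558.2,66.8,78.]);R=Rlean(38);g=tab+18.7*R[:,2]
plan(p,R0,g-75*R[:,2],R,10,0)
E
```

```text
[427.57020587 147.69865233 291.31646809] [ 0.69  0.04 -0.29 -0.   -1.24 -1.93] 1.8167 [-0.1  0.  -0.2]
[0, -0.0062, -0.012, 0.0169, -0.03, -3.8, -0.1],[0, -0.0051, -0.012, 0.0173, -0.03, -3.8, -0.1],[0, -0.0039, -0.012, 0.0176, -0.03, -3.8, -0.1],[0, -0.0027, -0.012, 0.0178, -0.03, -3.8, -0.1],[0, -0.0015, -0.012, 0.0179, -0.03, -3.8, -0.1],[0, -0.0003, -0.0121, 0.018, -0.03, -3.8, -0.1],[0, 0.0009, -0.0121, 0.0179, -0.03, -3.8, -0.1],[0, 0.0021, -0.0121, 0.0178, -0.03, -3.8, -0.1],[0, 0.0033, -0.0121, 0.0176, -0.03, -3.8, -0.1],[0, 0.0045, -0.0121, 0.0174, -0.03, -3.8, -0.1],
```

>>> {"name": "servo_tool", "arguments": {"commands": [[[0, -0.006, -0.012, 0.017, 0, -3.8, -0.1], [0, -0.005, -0.012, 0.0175, 0, -3.8, -0.1], [0, -0.004, -0.012, 0.0175, 0, -3.8, -0.1], [0, -0.0025, -0.012, 0.018, 0, -3.8, -0.1], [0, -0.0015, -0.012, 0.018, 0, -3.8, -0.1], [0, -0.0005, -0.012, 0.018, 0, -3.8, -0.1], [0, 0.001, -0.012, 0.018, 0, -3.8, -0.1], [0, 0.002, -0.012, 0.018, 0, -3.8, -0.1], [0, 0.0035, -0.012, 0.0175, 0, -3.8, -0.1], [0, 0.0045, -0.012, 0.0175, 0, -3.8, -0.1]]]}}

```text
clock: 2.65
position: [519.6, 49.7, 152.1]
ee_rot: [-0.174, 0.945, 0.063, 0.27]
contact_force: [0.5, -1.6, 0.8]
gripper_width: 85.4
grasp_force: 0.0
```

```bash
python3 - <<'E'
from h import *
from bench import cams
import cv2
p,R0,s=cur();print(p,s["joints"].round(2),s["clock"],s["contact_force"].round(1))
tab=np.array([558.2,66.8,78.]);R=Rlean(38);g=tab+18.7*R[:,2]
plan(p,R0,g,R,6,0)
d=cams.get_image("wrist");np.savez("wrist1.npz",**d);cv2.imwrite("pics/w1.png",cv2.resize(d["frame"],(768,576),interpolation=cv2.INTER_CUBIC))
print([ (proj(d,q)*1.5).round().tolist() for q in [tab,tab+by*6+ez*14,tab-by*6+ez*14,tab+128.5*bx-17*ez]])
E
```

```text
[519.62770772  49.65086082 152.14909589] [ 0.4   0.11 -0.74 -0.02 -0.16 -1.6 ] 2.65 [ 0.5 -1.6  0.8]
[0, 0.0003, -0.0001, 0.0173, 0.3, -0.98, 0.02],[0, 0.0006, 0.0, 0.0173, 0.3, -0.98, 0.02],[0, 0.0009, 0.0001, 0.0173, 0.3, -0.98, 0.02],[0, 0.0012, 0.0002, 0.0173, 0.3, -0.98, 0.02],[0, 0.0015, 0.0003, 0.0172, 0.3, -0.98, 0.02],[0, 0.0018, 0.0004, 0.0172, 0.3, -0.98, 0.02],
[[383.0, 281.0], [396.0, 303.0], [371.0, 304.0], [379.0, 373.0]]
```

View pics/w1.png

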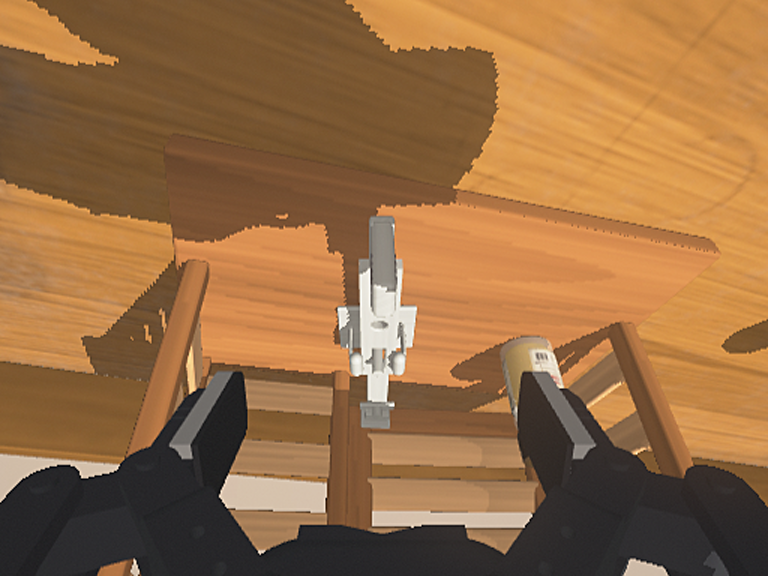

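```bash
cat > k.py <<'E'
from h import *
P=[([219.23,584.7,230.2],[1.4706,.3856,.0066,0,-1.194]),([427.57,147.7,291.3],[.69,.04,-.29,0,-1.24])]
def fit(extra):
    A=[];b=[];w=[]
    for p,j in P+extra:
        r=np.sqrt(p[0]**2+p[1]**2-159**2);f=j[2]-j[1];l=1.572-j[1]+j[2]+j[4]
        A+=[[np.sin(j[1]),np.cos(f),-np.sin(f),np.sin(l),0],[np.cos(j[1]),np.sin(f),np.cos(f),-np.cos(l),1]];b+=[r,p[2]]
    A=np.array(A);b=np.array(b);x0=np.array([450,400,0,200,250.]);x=x0+np.linalg.lstsq(np.r_[A,.02*np.eye(5)],np.r_[b-A@x0,np.zeros(5)],rcond=None)[0]
    return x,A@x-b
def ik(x,p,L):
    L=np.radians(L);r=np.sqrt(p[0]**2+p[1]**2-159**2)
    def f(q):
        ph=q[1]-q[0];return [x[0]*np.sin(q[0])+x[1]*np.cos(ph)-x[2]*np.sin(ph)+x[3]*np.sin(L)-r, x[0]*np.cos(q[0])+x[1]*np.sin(ph)+x[2]*np.cos(ph)-x[3]*np.cos(L)+x[4]-p[2]]
    q=least_squares(f,[.3,-.5]).x;return q,L-1.572+q[0]-q[1]
E
python3 - <<'E'
from k import *
p,R,s=cur();x,res=fit([(p,s["joints"])]);print(x.round(),res.round(1))
tab=np.array([558.2,66.8,78.])
for L in(20,25,28,30,32):
    g=tab+18.7*Rlean(L)[:,2]; gf=tab+83*bx+18.7*Rlean(L)[:,2];gu=tab+45*ez+50*bx
    print(L,ik(x,g,L),ik(x,gf,L)[1])
d=dict(np.load("wrist1.npz"))
from scipy.optimize import minimize_scalar as ms
for z,v,n in[(52,362,"clips"),(48,325,"hole"),(48,410,"pivot?")]:
    r=ms(lambda t:(proj(d,tab*[1,1,0]+bx*t+ez*z)[1]*1.5-v)**2,bounds=(0,260),method="bounded");print(n,r.x)
print(Ro.from_matrix(R).as_quat(), np.degrees(np.arccos(-R[2,2])), np.arctan2(R[1,2],R[0,2]))
E
```

```text
[559. 423.   3. 286. 152.] [-0.1  0.5  0.2 -0.6 -0.   0.1]
20 (array([ 0.37022786, -0.58844347]), np.float64(-0.26426281871855895)) -0.35635934069243536
25 (array([ 0.35992218, -0.6450096 ]), np.float64(-0.1307359091990249)) -0.22335588675628038
28 (array([ 0.35690511, -0.67857497]), np.float64(-0.04782772585996575)) -0.1415356187482935
30 (array([ 0.35634503, -0.70074746]), np.float64(0.008691273903439045)) -0.08610843885860597
32 (array([ 0.35702382, -0.72272645]), np.float64(0.06625562359578907)) -0.029956556902579368
clips 127.8728428251542
hole 84.38839517917064
pivot? 222.12030766528616
[-0.17153517  0.94519211  0.06370661  0.2704238 ] 32.26105201371961 0.410889997930836
```

The wrist view shows the tab lined up at column 383 (foot at row 217, top near row 300) and a round hole at (379,325). The clips are at (357,362) and (399,362), with the pivot bracket near (375,412). The lean stopped at about 32° because joint 5 is at its limit, so I'll grip at 22° and regrip later.

```bash
python3 - <<'E'
from k import *
p,R0,s=cur();x,res=fit([(p,s["joints"])]);np.save("x.npy",x)
tab=np.array([558.2,66.8,78.]);R=Rlean(22);g=tab+18.7*R[:,2]
print(g,ik(x,g,22));q=g-45*R[:,2]
plan(p,R0,q,R,5,0)
# tipped second-grip poses
piv=tab-34*ez+206.5*bx
for fwd,tip,L in[(25,12,21),(50,11,22),(83,8,25),(83,0,26)]:
    t=np.radians(tip);bxt=bx*np.cos(t)-ez*np.sin(t);n=bx*np.sin(t)+ez*np.cos(t)
    tb=piv+fwd*bx-206.5*bxt+34*n;print(fwd,tip,tb.round(),L,ik(x,tb+18.7*Rlean(L)[:,2],L)[1])
E
```

```text
[564.77803512  69.20862752  60.66166192] (array([ 0.36535969, -0.61114714]), np.float64(-0.21152073178796105))
[0, -0.0001, 0.0003, 0.0117, 0.37, 2.04, 0.02],[0, -0.0005, 0.0004, 0.0117, 0.37, 2.04, 0.02],[0, -0.001, 0.0004, 0.0116, 0.37, 2.04, 0.02],[0, -0.0014, 0.0005, 0.0116, 0.37, 2.04, 0.02],[0, -0.0018, 0.0006, 0.0115, 0.37, 2.04, 0.02],
25 12 [593.  79. 120.] 21 -0.3820951614454057
50 11 [615.  88. 117.] 22 -0.37050659946166226
83 8 [642.  98. 106.] 25 -0.29751399317822513
83 0 [636.  95.  78.] 26 -0.19625546628813012
```

>>> {"name": "servo_tool", "arguments": {"commands": [[[0, 0, 0.0005, 0.0115, 0.4, 2.0, 0], [0, -0.0005, 0.0005, 0.0115, 0.4, 2.0, 0], [0, -0.001, 0.0005, 0.0115, 0.4, 2.0, 0], [0, -0.0015, 0.0005, 0.0115, 0.4, 2.0, 0], [0, -0.002, 0.0005, 0.0115, 0.4, 2.0, 0]]]}}

```text
clock: 3.12
position: [549.9, 65.5, 105.4]
ee_rot: [-0.174, 0.966, 0.03, 0.19]
contact_force: [-0.6, -0.9, -0.2]
gripper_width: 85.4
grasp_force: 0.0
```

```bash
python3 - <<'E'
from k import *
p,R0,s=cur();print(p,s["joints"].round(3),s["contact_force"],np.degrees(np.arccos(-R0[2,2])))
tab=np.array([558.2,66.8,78.]);R=Rlean(22);g=tab+18.7*R[:,2]
plan(p,R0,g,R,5,0)
E
```

```text
[549.91423342  65.53894114 105.42273505] [ 0.428  0.262 -0.669  0.136 -0.257 -1.768] [-0.59036013 -0.91994891 -0.21139254] 22.191841883358805
[0, 0.0006, -0.0003, 0.0094, -0.06, 0.04, 0.07],[0, 0.0006, -0.0003, 0.0094, -0.06, 0.04, 0.07],[0, 0.0006, -0.0003, 0.0094, -0.06, 0.04, 0.07],[0, 0.0005, -0.0003, 0.0094, -0.06, 0.04, 0.07],[0, 0.0005, -0.0003, 0.0094, -0.06, 0.04, 0.07],
```

>>> {"name": "servo_tool", "arguments": {"commands": [[[0, 0.0005, -0.0005, 0.0095, 0, 0, 0], [0, 0.0005, -0.0005, 0.0095, 0, 0, 0.1], [0, 0.0005, 0, 0.0095, 0, 0, 0.1], [0, 0.0005, 0, 0.0095, 0, 0, 0], [0, 0.0005, 0, 0.008, 0, 0, 0], [0, 0, 0, 0, 0, 0, 0]]]}}

```text
clock: 3.62
position: [566.1, 68.5, 63.5]
ee_rot: [-0.172, 0.966, 0.034, 0.187]
contact_force: [0.2, 0.2, 0.1]
gripper_width: 85.4
grasp_force: 0.0
```

```bash
python3 - <<'E'
from k import *
from bench import cams
import cv2
p,R0,s=cur();print(p,s["joints"].round(3),s["contact_force"])
tab=np.array([558.2,66.8,78.]);print("grip-tab in bar axes",(p-18.7*R0[:,2]-tab)@np.c_[bx,by,ez])
a=cams.get_image("scene")["frame"][205:275,135:275];w=cams.get_image("wrist");np.savez("wrist2.npz",**w)
o=np.zeros((600,800,3),np.uint8);o[:200,:400]=cv2.resize(a,(400,200),interpolation=cv2.INTER_CUBIC)
b=cams.get_image("side")["frame"][195:285,160:280];o[:300,400:]=cv2.resize(b,(400,300),interpolation=cv2.INTER_CUBIC)
o[300:,:]=cv2.resize(w["frame"][100:292],(800,300));cv2.imwrite("pics/c2.png",o)
E
```

```text
[566.06302039  68.46393863  63.52916723] [ 0.414  0.358 -0.67   0.139 -0.161 -1.764] [0.17233828 0.19393627 0.05370337]
grip-tab in bar axes [ 0.96241607 -1.16473372  2.87226368]
```

View pics/c2.png

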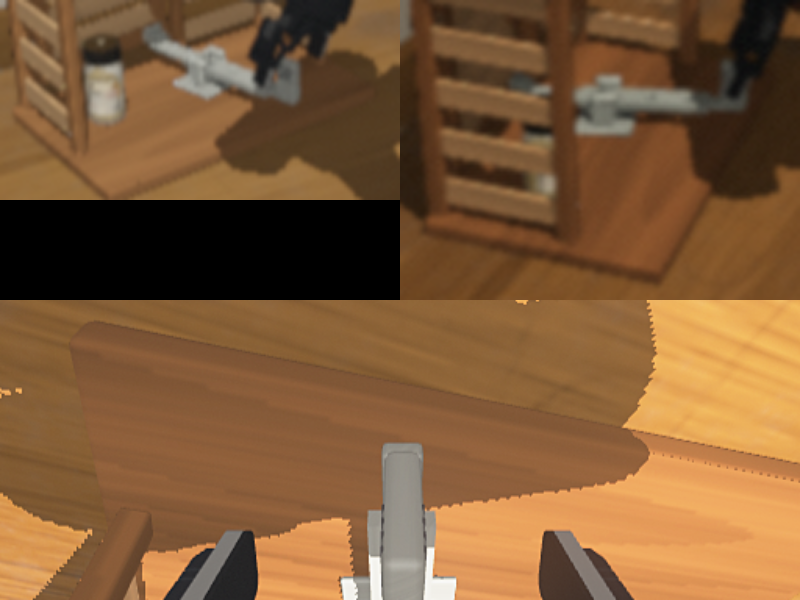

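The fingers straddle the tab: inner edges at columns 258 and 540, tab centred at 403. Closing.

>>> {"name": "servo_tool", "arguments": {"commands": [[[255, 0, 0, 0, 0, 0, 0], [255, 0, 0, 0, 0, 0, 0], [255, 0, 0, 0, 0, 0, 0], [255, 0, 0, 0, 0, 0, 0], [255, 0, 0, 0, 0, 0, 0], [255, 0, 0, 0, 0, 0, 0], [255, 0, 0, 0, 0, 0, 0], [255, 0, 0, 0, 0, 0, 0], [255, 0, 0, 0, 0, 0, 0], [255, 0, 0, 0, 0, 0, 0]]]}}

```text
clock: 4.6
position: [565.7, 68.3, 64.6]
ee_rot: [-0.173, 0.966, 0.034, 0.188]
contact_force: [-1.2, -0.3, 0.4]
gripper_width: 10.6
grasp_force: 63.0
```

```bash
cat > m.py <<'E'
from k import *
D0=83.5
def rb(t): return Ro.from_rotvec(np.radians(t)*by).as_matrix()
class M:
    def __init__(s,p0,R0,tab): # p0,R0: tool pose for seated bar, tab: seated grip point
        s.p0,s.R0=p0,R0; s.P=tab-34*ez+206.5*bx; s.H=s.P+D0/2*bx+np.sqrt(161**2-D0**2/4)*by
    def pose(s,f,tip): # f: advance along bar direction, mm
        a0=-np.arcsin(D0/2/161);a=np.arcsin(f/161+np.sin(a0))
        d=f*bx+ -161*(np.cos(a)-np.cos(a0))*by
        return s.P+d+rb(tip)@(s.p0-s.P), rb(tip)@s.R0
def rows(m,path,g,start=None):
    prev=start or m.pose(*path[0])
    for k,q in enumerate(path[0 if start else 1:]):
        n=m.pose(*q);dp=prev[1].T@(n[0]-prev[0]);rv=Ro.from_matrix(prev[1].T@n[1]).as_rotvec(True)
        print([g]+[float(v) for v in np.r_[(dp/1000).round(4),rv.round(2)]],end=",");prev=n
    print()
E
python3 - <<'E'
from m import *
p,R,s=cur();np.savez("g1.npz",p=p,R=R);print(s["contact_force"],s["joints"].round(3))
m=M(p,R,np.array([558.2,66.8,78.]));print(m.P,m.H)
rows(m,[(0,t) for t in(0,2,4,6)],255)
rows(m,[(0,t) for t in(20,22,24)],255)
E
```

```text
[-1.17570835 -0.29791182  0.43982457] [ 0.414  0.356 -0.672  0.139 -0.16  -1.764]
[752.10955983 137.80234227  44.        ] [737.84993689 298.16961809  44.        ]
[255, -0.0034, 0.0, -0.0061, -0.0, 2.0, 0.0],[255, -0.0034, 0.0, -0.0061, -0.0, 2.0, 0.0],[255, -0.0034, 0.0, -0.0061, -0.0, 2.0, 0.0],
[255, -0.0034, 0.0, -0.0061, -0.0, 2.0, 0.0],[255, -0.0034, 0.0, -0.0061, -0.0, 2.0, 0.0],
```

>>> {"name": "servo_tool", "arguments": {"commands": [[[255, -0.0034, 0, -0.0061, 0, 2, 0], [255, -0.0034, 0, -0.0061, 0, 2, 0], [255, -0.0034, 0, -0.0061, 0, 2, 0]]]}}

```text
clock: 4.85
position: [567.5, 69.0, 84.7]
ee_rot: [-0.174, 0.975, 0.025, 0.135]
contact_force: [-1.0, -0.8, -1.8]
gripper_width: 10.8
grasp_force: 62.7
```

>>> {"name": "servo_tool", "arguments": {"commands": [[[255, -0.0034, 0, -0.0061, 0, 2, 0], [255, -0.0034, 0, -0.0061, 0, 2, 0], [255, 0, 0, 0, 0, 0, 0]]]}}

```text
clock: 5.1
position: [574.3, 71.4, 100.3]
ee_rot: [-0.175, 0.979, 0.019, 0.105]
contact_force: [5.8, 1.6, -4.9]
gripper_width: 10.9
grasp_force: 62.1
```

>>> {"name": "servo_tool", "arguments": {"commands": [[[255, -0.0034, 0, -0.0061, 0, 2, 0], [255, -0.0034, 0, -0.0061, 0, 2, 0], [255, -0.0034, 0, -0.0061, 0, 2, 0], [255, -0.0034, 0, -0.0061, 0, 2, 0], [255, -0.0034, 0, -0.0061, 0, 2, 0], [255, -0.0034, 0, -0.0061, 0, 2, 0], [255, -0.0034, 0, -0.0061, 0, 2, 0], [255, 0, 0, 0, 0, 0, 0]]]}}

```text
clock: 5.77
position: [584.3, 75.8, 142.0]
ee_rot: [-0.175, 0.984, -0.003, -0.024]
contact_force: [-18.6, -0.6, 4.6]
gripper_width: 11.0
grasp_force: 62.7
```

```bash
python3 - <<'E'
from m import *
from bench import cams
import cv2
p,R,s=cur();print(p,s["contact_force"],s["wrist_torque"])
g=np.load("g1.npz");m=M(g["p"],g["R"],np.array([558.2,66.8,78.]));pp,RR=m.pose(0,24);print(p-pp,np.degrees(np.arccos(-R[2,2])),np.degrees(np.arccos(-RR[2,2])))
w=cams.get_image("wrist");np.savez("wrist3.npz",**w)
o=np.zeros((600,800,3),np.uint8)
a=cams.get_image("scene");np.savez("scene3.npz",**a);o[:240,:480]=cv2.resize(a["frame"][215:255,170:250],(480,240),interpolation=cv2.INTER_CUBIC)
b=cams.get_image("side");np.savez("side3.npz",**b);o[:240,480:]=cv2.resize(b["frame"][200:245,205:265],(320,240),interpolation=cv2.INTER_CUBIC)
o[242:,:516]=cv2.resize(w["frame"][150:354,156:450],(516,358),interpolation=cv2.INTER_CUBIC);cv2.imwrite("pics/c3.png",o)
E
```

```text
[584.2946676   75.78837055 141.99565775] [-18.63275931  -0.64432807   4.60294311] [-0.02189823  2.3160973   0.14036742]
[-5.4167243  -1.27163166 -1.72810434] 2.7234768666918003 1.9428992613555538
```

View pics/c3.png

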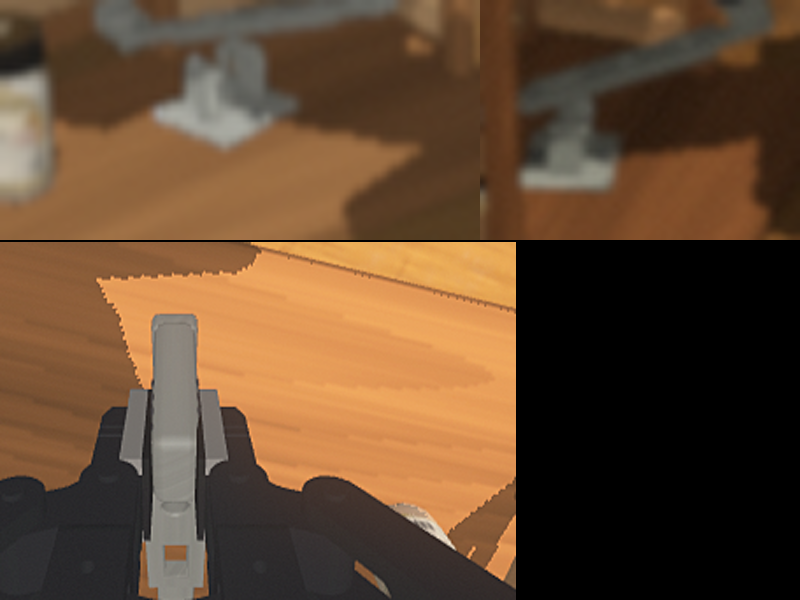

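The bar is tipped up over the pin plate: clips at (235,60) in the scene crop, bar rising to the right. The 18 N push on the tool looks like the wrist tube meeting the roof edge, because the tool is now vertical. I'll lower the bar onto the clips and regrip with more lean.

>>> {"name": "servo_tool", "arguments": {"commands": [[[255, 0.0034, 0, 0.0061, 0, -2, 0], [255, 0.0034, 0, 0.0061, 0, -2, 0], [255, 0.0034, 0, 0.0061, 0, -2, 0], [255, 0.0034, 0, 0.0061, 0, -2, 0], [255, 0.0034, 0, 0.0061, 0, -2, 0], [255, 0, 0, 0, 0, 0, 0]]]}}

```text
clock: 6.42
position: [571.5, 70.6, 109.7]
ee_rot: [-0.175, 0.982, 0.012, 0.066]
contact_force: [-1.6, 0.8, -2.6]
gripper_width: 10.5
grasp_force: 62.5
```

```bash
python3 - <<'E'
from m import *
p,R,s=cur();print(p,s["contact_force"],s["wrist_torque"],s["joints"].round(3))
g=np.load("g1.npz");m=M(g["p"],g["R"],np.array([558.2,66.8,78.]))
for t in(12,14,16):
  pp,RR=m.pose(0,t);print(t,(p-pp)@np.c_[bx,by,ez],Ro.from_matrix(RR.T@R).as_rotvec(True).round(1))
E
```

```text
[571.4572263   70.58942023 109.74436247] [-1.62301651  0.83597445 -2.6225964 ] [0.00751717 0.88045191 0.34393055] [ 0.407  0.363 -0.379  0.01  -0.693 -1.632]
12 [-2.42110183  0.20039132  4.24797146] [-0.   2.3  0. ]
14 [-4.68323701  0.20039132 -2.35688419] [-0.   0.3  0. ]
16 [-7.1745003   0.20039132 -8.87876895] [-0.  -1.7  0. ]
```

>>> {"name": "servo_tool", "arguments": {"commands": [[[255, 0.0017, 0, 0.0031, 0, -1, 0], [255, 0.0009, 0, 0.0015, 0, -0.5, 0], [255, 0, 0, 0, 0, 0, 0]]]}}

```text
clock: 6.67
position: [573.3, 71.0, 107.7]
ee_rot: [-0.175, 0.981, 0.015, 0.082]
contact_force: [0.8, 0.6, -0.7]
gripper_width: 10.5
grasp_force: 62.8
```

>>> {"name": "servo_tool", "arguments": {"commands": [[[0, 0, 0, 0, 0, 0, 0], [0, 0, 0, 0, 0, 0, 0], [0, 0, 0, 0, 0, 0, 0], [0, 0, 0, 0, 0, 0, 0], [0, 0, 0, 0, 0, 0, 0], [0, 0, 0, 0, 0, 0, 0]]]}}

```text
clock: 7.17
position: [573.4, 71.0, 107.8]
ee_rot: [-0.175, 0.981, 0.015, 0.082]
contact_force: [0.2, -0.7, 0.3]
gripper_width: 81.6
grasp_force: 0.0
```

```bash
python3 - <<'E'
from m import *
from bench import cams
import cv2
p,R,s=cur();print(p,R[:,2],s["contact_force"],s["joints"].round(3))
o=np.zeros((600,800,3),np.uint8)
w=cams.get_image("wrist");np.savez("wrist4.npz",**w)
a=cams.get_image("scene");np.savez("scene4.npz",**a);o[:300,:400]=cv2.resize(a["frame"][205:265,170:250],(400,300),interpolation=cv2.INTER_CUBIC)
b=cams.get_image("side");np.savez("side4.npz",**b);o[:300,400:]=cv2.resize(b["frame"][195:255,200:280],(400,300),interpolation=cv2.INTER_CUBIC)
o[300:]=cv2.resize(w["frame"][100:292],(800,300));cv2.imwrite("pics/c4.png",o)
E
```

```text
[573.36848762  70.99599421 107.75628051] [ 0.15575319  0.05795482 -0.98609441] [ 0.19486429 -0.67469285  0.26282673] [ 0.408  0.357 -0.402  0.014 -0.645 -1.636]
```

View pics/c4.png

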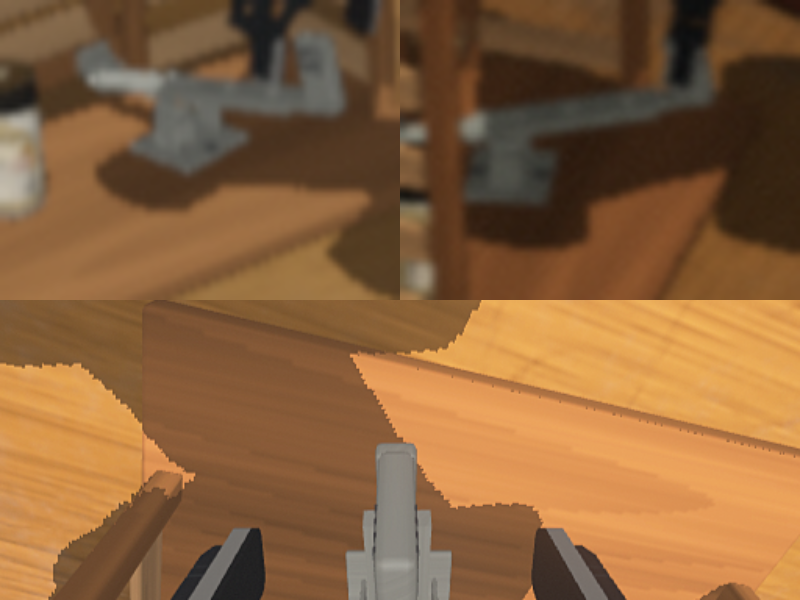

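Scene and side crops show the bar resting on the clips, tipped about 12°, with the tab at (318,75) and the clips at (185,110). In the wrist view the tab (column 396) is nearly centred between the fingers (398). I'll turn the open fingers about the grip point to gain lean, then close.

>>> {"name": "servo_tool", "arguments": {"commands": [[[0, -0.0011, -0.0003, 0, 0, -3.35, 0], [0, -0.0011, -0.0003, 0, 0, -3.35, 0], [0, -0.0011, -0.0002, 0, 0, -3.35, 0], [0, -0.0011, -0.0002, 0, 0, -3.35, 0], [0, 0, 0, 0, 0, 0, 0], [255, 0, 0, 0, 0, 0, 0], [255, 0, 0, 0, 0, 0, 0], [255, 0, 0, 0, 0, 0, 0], [255, 0, 0, 0, 0, 0, 0], [255, 0, 0, 0, 0, 0, 0]]]}}

```text
clock: 8.15
position: [578.2, 71.8, 108.9]
ee_rot: [-0.172, 0.965, 0.035, 0.196]
contact_force: [-0.7, -0.8, 0.2]
gripper_width: 25.5
grasp_force: 0.0
```

>>> {"name": "servo_tool", "arguments": {"commands": [[[255, 0, 0, 0, 0, 0, 0], [255, 0, 0, 0, 0, 0, 0], [255, 0, 0, 0, 0, 0, 0], [255, 0, 0, 0, 0, 0, 0]]]}}

```text
clock: 8.48
position: [577.9, 71.8, 108.9]
ee_rot: [-0.173, 0.965, 0.035, 0.196]
contact_force: [0.1, 1.6, -0.9]
gripper_width: 11.1
grasp_force: 61.7
```

```bash
python3 - <<'E'
from m import *
p,R,s=cur();print(p,np.degrees(np.arccos(-R[2,2])),s["contact_force"],s["joints"].round(3))
np.savez("g2.npz",p=p,R=R)
tip=12.2; G=p-18.7*R[:,2]; tabn=bx*np.sin(np.radians(tip))+ez*np.cos(np.radians(tip)); bt=bx*np.cos(np.radians(tip))-ez*np.sin(np.radians(tip))
print(G, "bar mid z at pivot from grip:", (G-34*tabn+206.5*bt))
P=G-34*tabn+206.5*bt; P[2]=44
m=M(P+rb(-tip)@(p-P),rb(-tip)@R,P-206.5*bx+34*ez)
rows(m,[(0,12.2)]+[(0,t) for t in(14,16,18)],255)
rows(m,[(0,22)]+[(f,t) for f,t in((5,21.5),(10,21),(15,20))],255)
E
```

```text
[577.86066612  71.83428296 108.88015242] 22.986679905962703 [ 0.12998024  1.62829766 -0.89869307] [ 0.413  0.296 -0.588  0.08  -0.287 -1.701]
[571.01301445  69.29683196 126.09529136] bar mid z at pivot from grip: [753.79633398 136.2251661   49.22458049]
[255, -0.0042, -0.0, -0.0046, -0.01, 1.8, 0.0],[255, -0.0047, -0.0, -0.0051, -0.01, 2.0, 0.0],[255, -0.0047, -0.0, -0.0051, -0.01, 2.0, 0.0],
[255, -0.0037, -0.0013, 0.0024, 0.0, -0.5, -0.0],[255, -0.0037, -0.0011, 0.0025, 0.0, -0.5, -0.0],[255, -0.0025, -0.0009, 0.0038, 0.0, -1.0, -0.0],
```

>>> {"name": "servo_tool", "arguments": {"commands": [[[255, -0.0047, 0, -0.0051, 0, 2, 0], [255, -0.0047, 0, -0.0051, 0, 2, 0], [255, -0.0047, 0, -0.0051, 0, 2, 0], [255, -0.0047, 0, -0.0051, 0, 2, 0], [255, -0.0047, 0, -0.0051, 0, 2, 0], [255, -0.0035, 0, -0.0038, 0, 1.5, 0], [255, 0, 0, 0, 0, 0, 0]]]}}

```text
clock: 9.07
position: [594.1, 77.9, 145.2]
ee_rot: [-0.175, 0.979, 0.018, 0.098]
contact_force: [0.5, 2.0, -3.3]
gripper_width: 11.1
grasp_force: 61.1
```

```bash
cat >> m.py <<'E'
def m2(dz=4):
    g=np.load("g2.npz");p,R=g["p"],g["R"];tip=12.2;c,s=np.cos(np.radians(tip)),np.sin(np.radians(tip))
    P=p-18.7*R[:,2]-(34+dz)*(bx*s+ez*c)+206.5*(bx*c-ez*s);P[2]=44
    return M(P+rb(-tip)@(p-P),rb(-tip)@R,P-206.5*bx+34*ez)
E
python3 - <<'E'
from m import *
p,R,s=cur();print(p,np.degrees(np.arccos(-R[2,2])),s["contact_force"],s["wrist_torque"])
m=m2();print(m.P)
for t in (23.7,22):
    pp,RR=m.pose(0,t);print((p-pp)@np.c_[bx,by,ez],Ro.from_matrix(RR.T@R).as_rotvec(True).round(2))
rows(m,[(0,23.7)]+[(f,t) for f,t in((5,23),(10,22.5),(15,21.5),(20,20.5),(25,19.5),(30,18.5),(35,18),(40,17),(45,16.5),(50,16))],255)
E
```

```text
[594.14478108  77.91865285 145.24285841] 11.46263775019655 [ 0.4575481   2.03642573 -3.34211927] [0.27239956 0.46342732 0.28492675]
[753.00257323 135.93452096  44.        ]
[0.70416005 0.1143205  0.48239172] [0.02 0.02 0.01]
[3.6185982  0.1143205  5.56478929] [0.02 1.72 0.01]
[255, -0.0033, -0.0013, 0.0028, 0.0, -0.7, -0.0],[255, -0.0037, -0.0011, 0.0023, 0.0, -0.5, -0.0],[255, -0.0026, -0.0009, 0.0037, 0.0, -1.0, -0.0],[255, -0.0026, -0.0008, 0.0038, 0.0, -1.0, -0.0],[255, -0.0025, -0.0006, 0.0038, 0.0, -1.0, -0.0],[255, -0.0025, -0.0005, 0.0039, 0.0, -1.0, -0.0],[255, -0.0036, -0.0003, 0.0027, 0.0, -0.5, -0.0],[255, -0.0025, -0.0001, 0.0041, 0.0, -1.0, -0.0],[255, -0.0036, 0.0, 0.0028, 0.0, -0.5, -0.0],[255, -0.0036, 0.0002, 0.0029, 0.0, -0.5, -0.0],
```

>>> {"name": "servo_tool", "arguments": {"commands": [[[255, -0.0033, -0.0013, 0.0028, 0, -0.7, 0], [255, -0.0037, -0.0011, 0.0023, 0, -0.5, 0], [255, -0.0026, -0.0009, 0.0037, 0, -1, 0], [255, -0.0026, -0.0008, 0.0038, 0, -1, 0], [255, -0.0025, -0.0006, 0.0038, 0, -1, 0], [255, -0.0025, -0.0005, 0.0039, 0, -1, 0], [255, -0.0036, -0.0003, 0.0027, 0, -0.5, 0], [255, -0.0025, -0.0001, 0.0041, 0, -1, 0], [255, -0.0036, 0, 0.0028, 0, -0.5, 0], [255, -0.0036, 0.0002, 0.0029, 0, -0.5, 0]]]}}

```text
clock: 9.9
position: [630.5, 85.2, 121.0]
ee_rot: [-0.173, 0.971, 0.029, 0.164]
contact_force: [-1.5, 1.2, -0.2]
gripper_width: 11.1
grasp_force: 61.6
```

```bash
python3 - <<'E'
from m import *
from bench import cams
p,R,s=cur();print(p,np.degrees(np.arccos(-R[2,2])),s["contact_force"],s["wrist_torque"],s["joints"].round(2))
m=m2()
pp,RR=m.pose(50,16);print((p-pp)@np.c_[bx,by,ez],Ro.from_matrix(RR.T@R).as_rotvec(True).round(2))
rows(m,[(50,16)]+[(f,t) for f,t in((55,15.5),(60,15),(65,14.5),(70,14),(75,13),(80,12))],255)
import cv2
w=cams.get_image("wrist");np.savez("wrist5.npz",**w)
o=np.zeros((600,800,3),np.uint8)
a=cams.get_image("scene");np.savez("scene5.npz",**a);o[:300,:400]=cv2.resize(a["frame"][205:265,170:250],(400,300),interpolation=cv2.INTER_CUBIC)
b=cams.get_image("side");np.savez("side5.npz",**b);o[:300,400:]=cv2.resize(b["frame"][195:255,190:270],(400,300),interpolation=cv2.INTER_CUBIC)
o[300:]=cv2.resize(w["frame"][192:384],(800,300));cv2.imwrite("pics/c5.png",o)
E
```

```text
[630.53881969  85.1882792  120.95462831] 19.15893231434943 [-1.46247504  1.20054572 -0.22988159] [0.07245799 1.02365322 0.34520868] [ 0.39  0.37 -0.38  0.03 -0.49 -1.63]
[-0.65196427 -0.27698168 -0.14319241] [0.02 0.03 0.04]
[255, -0.0036, 0.0003, 0.0029, 0.0, -0.5, -0.0],[255, -0.0036, 0.0005, 0.003, 0.0, -0.5, -0.0],[255, -0.0035, 0.0006, 0.003, 0.0, -0.5, -0.0],[255, -0.0035, 0.0008, 0.003, 0.0, -0.5, -0.0],[255, -0.0024, 0.001, 0.0044, 0.0, -1.0, -0.0],[255, -0.0023, 0.0011, 0.0045, 0.0, -1.0, -0.0],
```

View pics/c5.png

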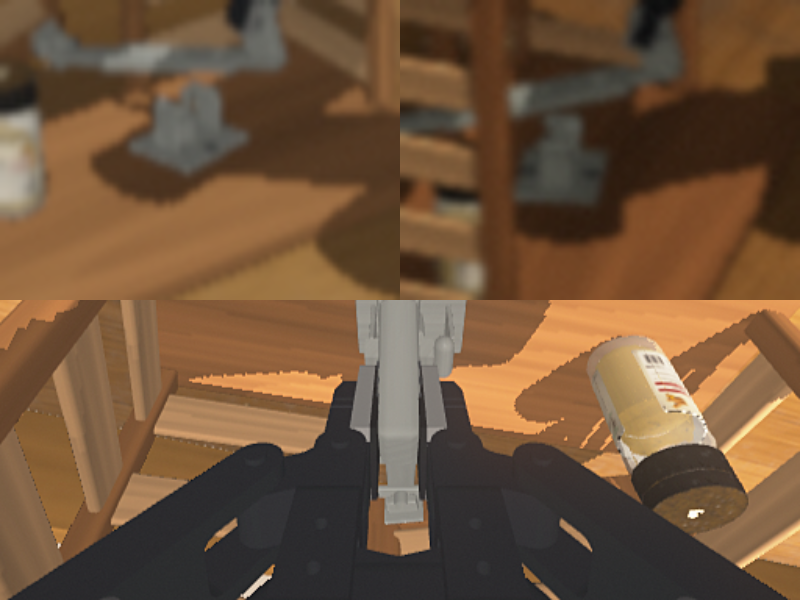

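The scene crop shows the bar raised clear, with the plate corners at (130,143), (185,172), (248,133) and the clips at (163,95) and (205,90). The side crop has the plate centre at (563,177) and the clip/pin top at (562,117). In the wrist crop the left clip's rolled nose spans rows 335–375 at column 445.

```bash
python3 - <<'E'
from m import *
S5=dict(np.load("scene5.npz"));I5=dict(np.load("side5.npz"));W5=dict(np.load("wrist5.npz"))
sc=lambda u,v:(S5,(170+u/5-.4,205+v/5-.4)); si=lambda u,v:(I5,(190+(u-400)/5-.4,195+v/5-.4)); wr=lambda u,v:(W5,(u/1.5625-.3,192+(v-300)/1.5625-.3))
B=np.c_[bx,by,ez];m=m2()
o=np.array([*m.P[:2],0]) # pivot at f=0
def show(n,p): q=(p-o)@B; print(n,p.round(1),"dist before pivot0",-q[0].round(1),"lat",q[1].round(1),"z",q[2].round(1))
show("plate",tri([sc(189,140),si(563,177)]))
show("cliptop",tri([sc(184,88),si(562,117)]))
for z in(50,54):
    show("scene mid z56",onz(*sc(184,85),56));show("side z56",onz(*si(562,115),56))
    for v in(335,355,375): show(f"nose {v} z{z}",onz(*wr(445,v),z))
E
```

```text
plate [674.9 111.7  22.6] dist before pivot0 81.7 lat 4.1 z 22.6
cliptop [673.5 112.8  66.7] dist before pivot0 82.6 lat 5.7 z 66.7
scene mid z56 [692.  104.8  56. ] dist before pivot0 68.0 lat -8.3 z 56.0
side z56 [685.4  91.6  56. ] dist before pivot0 78.7 lat -18.4 z 56.0
nose 335 z50 [662.2 121.1  50. ] dist before pivot0 90.4 lat 17.3 z 50.0
nose 355 z50 [674.8 126.6  50. ] dist before pivot0 76.7 lat 18.1 z 50.0
nose 375 z50 [688.3 132.4  50. ] dist before pivot0 61.9 lat 19.0 z 50.0
scene mid z56 [692.  104.8  56. ] dist before pivot0 68.0 lat -8.3 z 56.0
side z56 [685.4  91.6  56. ] dist before pivot0 78.7 lat -18.4 z 56.0
nose 335 z54 [658.9 119.3  54. ] dist before pivot0 94.1 lat 16.8 z 54.0
nose 355 z54 [671.2 124.7  54. ] dist before pivot0 80.7 lat 17.5 z 54.0
nose 375 z54 [684.4 130.4  54. ] dist before pivot0 66.3 lat 18.4 z 54.0
```

```bash
python3 - <<'E'
from m import *
m=m2()
rows(m,[(50,16)]+[(f,t) for f,t in((55,15.5),(60,15),(64,14),(68,13),(71,12),(74,11),(76,10),(77,9.5))],255)
rows(m,[(77,9.5)]+[(77,t) for t in(9,8.5)],255)
rows(m,[(77,7.5)]+[(f,7.5-(f-77)*.04) for f in(78,80,84,85)],255)
E
```

```text
[255, -0.0036, 0.0003, 0.0029, 0.0, -0.5, -0.0],[255, -0.0036, 0.0005, 0.003, 0.0, -0.5, -0.0],[255, -0.0015, 0.0005, 0.004, 0.0, -1.0, -0.0],[255, -0.0014, 0.0006, 0.004, 0.0, -1.0, -0.0],[255, -0.0005, 0.0005, 0.0037, 0.0, -1.0, -0.0],[255, -0.0005, 0.0006, 0.0038, 0.0, -1.0, -0.0],[255, 0.0005, 0.0004, 0.0034, 0.0, -1.0, -0.0],[255, 0.0002, 0.0002, 0.0017, 0.0, -0.5, -0.0],
[255, 0.0012, 0.0, 0.0013, 0.0, -0.5, -0.0],[255, 0.0012, 0.0, 0.0013, 0.0, -0.5, -0.0],
[255, -0.0008, 0.0002, 0.0006, 0.0, -0.04, -0.0],[255, -0.0016, 0.0005, 0.0011, 0.0, -0.08, -0.0],[255, -0.0032, 0.001, 0.0023, 0.0, -0.16, -0.0],[255, -0.0008, 0.0003, 0.0006, 0.0, -0.04, -0.0],
```

>>> {"name": "servo_tool", "arguments": {"commands": [[[255, -0.0036, 0.0004, 0.0029, 0, -0.5, 0], [255, -0.0036, 0.0006, 0.003, 0, -0.5, 0], [255, -0.0015, 0.0006, 0.004, 0, -1, 0], [255, -0.0014, 0.0007, 0.004, 0, -1, 0], [255, -0.0005, 0.0006, 0.0037, 0, -1, 0], [255, -0.0005, 0.0007, 0.0038, 0, -1, 0], [255, 0.0005, 0.0005, 0.0034, 0, -1, 0], [255, 0.0002, 0.0004, 0.0017, 0, -0.5, 0], [255, 0, 0, 0, 0, 0, 0]]]}}

```text
clock: 10.8
position: [647.3, 96.1, 99.7]
ee_rot: [-0.171, 0.96, 0.039, 0.218]
contact_force: [-1.2, -1.4, 0.3]
gripper_width: 11.4
grasp_force: 61.6
```

>>> {"name": "servo_tool", "arguments": {"commands": [[[255, 0.0012, 0, 0.0013, 0, -0.5, 0], [255, 0.0012, 0, 0.0013, 0, -0.5, 0], [255, 0, 0, 0, 0, 0, 0]]]}}

```text
clock: 11.05
position: [646.1, 95.7, 96.4]
ee_rot: [-0.171, 0.958, 0.041, 0.227]
contact_force: [-0.3, 0.9, -0.7]
gripper_width: 11.2
grasp_force: 61.6
```

```bash
cat > st.py <<'E'
from m import *
import sys
p,R,s=cur();m=m2();g=[s["contact_force"].round(1),s["wrist_torque"].round(2),s["joints"].round(2)[3:]]
def f(q):
    pp,RR=m.pose(q[0],q[1]);return np.r_[(p-pp)@np.c_[bx,by,ez]*[1,0,1]]
L0=np.degrees(np.arctan2(*[(m.R0[:,2]@bx),-m.R0[2,2]]));L=np.degrees(np.arctan2(p.dtype.type(R[:,2]@bx),-R[2,2]))
q=least_squares(f,[80,8]).x;pp,RR=m.pose(*q);print("f,tip by position",q.round(2),"tip by lean",(L0-L).round(2),"lat",((p-pp)@by).round(2),"lean",L.round(1));print("F bar axes",(s["contact_force"]@np.c_[bx,by,ez]).round(1),*g)
E
python3 st.py
```

```text
f,tip by position [76.19  8.39] tip by lean 8.53 lat 0.77 lean 26.7
F bar axes [ 0.   1.  -0.7] [-0.3  0.9 -0.7] [-0.45  0.89 -0.1 ] [ 0.1  -0.21 -1.72]
```

>>> {"name": "servo_tool", "arguments": {"commands": [[[255, 0.0012, 0, 0.0013, 0, -0.5, 0], [255, 0.0012, 0, 0.0013, 0, -0.5, 0], [255, 0.0006, 0, 0.0006, 0, -0.25, 0], [255, 0, 0, 0, 0, 0, 0]]]}}

```text
clock: 11.38
position: [646.2, 95.7, 94.2]
ee_rot: [-0.171, 0.955, 0.043, 0.238]
contact_force: [-0.5, 0.2, 4.7]
gripper_width: 11.3
grasp_force: 62.2
```

```bash
python3 st.py
```

```text
f,tip by position [76.86  7.74] tip by lean 7.17 lat 0.54 lean 28.0
F bar axes [-0.4  0.3  4.7] [-0.5  0.2  4.7] [-0.25  1.16  0.08] [ 0.13 -0.16 -1.75]
```

>>> {"name": "servo_tool", "arguments": {"commands": [[[255, -0.0008, 0.0003, 0.0006, 0, 0, 0], [255, -0.0008, 0.0003, 0.0006, 0, 0, 0], [255, -0.0008, 0.0003, 0.0006, 0, 0, 0], [255, 0, 0, 0, 0, 0, 0]]]}}

```text
clock: 11.72
position: [647.5, 96.5, 93.8]
ee_rot: [-0.17, 0.955, 0.043, 0.237]
contact_force: [-5.5, -2.5, 8.4]
gripper_width: 10.8
grasp_force: 63.6
```

```bash
python3 st.py
```

```text
f,tip by position [78.51  7.61] tip by lean 7.3 lat 0.46 lean 27.9
F bar axes [-6.  -0.5  8.4] [-5.5 -2.5  8.4] [-0.75  1.48 -0.05] [ 0.14 -0.16 -1.75]
```

>>> {"name": "servo_tool", "arguments": {"commands": [[[255, -0.0008, 0.0003, 0.0006, 0, 0, 0], [255, -0.0008, 0.0003, 0.0006, 0, 0, 0], [255, 0, 0, 0, 0, 0, 0]]]}}

```text
clock: 11.97
position: [649.3, 98.0, 92.8]
ee_rot: [-0.17, 0.955, 0.043, 0.237]
contact_force: [0.1, 0.5, -1.2]
gripper_width: 10.9
grasp_force: 61.4
```

```bash
python3 st.py
```

```text
f,tip by position [80.92  7.34] tip by lean 7.3 lat 0.62 lean 27.9
F bar axes [ 0.2  0.5 -1.2] [ 0.1  0.5 -1.2] [-0.36  1.03  0.03] [ 0.14 -0.16 -1.75]
```

>>> {"name": "servo_tool", "arguments": {"commands": [[[255, 0.0005, 0, 0.0009, 0, 0, 0], [255, 0.0005, 0, 0.0009, 0, 0, 0], [255, 0.0005, 0, 0.0009, 0, 0, 0], [255, 0, 0, 0, 0, 0, 0]]]}}

```text
clock: 12.3
position: [650.8, 98.7, 90.1]
ee_rot: [-0.171, 0.955, 0.044, 0.237]
contact_force: [-0.6, -0.2, 3.1]
gripper_width: 11.1
grasp_force: 62.0
```

```bash
python3 st.py
```

```text
f,tip by position [83.28  6.51] tip by lean 7.24 lat 0.2 lean 27.9
F bar axes [-0.6  0.   3.1] [-0.6 -0.2  3.1] [-0.13  0.08  0.04] [ 0.13 -0.16 -1.74]
```

>>> {"name": "servo_tool", "arguments": {"commands": [[[255, 0.0005, 0, 0.0009, 0, 0, 0], [255, 0.0005, 0, 0.0009, 0, 0, 0], [255, 0.0005, 0, 0.0009, 0, 0, 0], [255, 0, 0, 0, 0, 0, 0]]]}}

```text
clock: 12.63
position: [650.8, 98.4, 87.8]
ee_rot: [-0.171, 0.955, 0.044, 0.237]
contact_force: [-3.0, 0.9, 5.5]
gripper_width: 11.1
grasp_force: 62.6
```

```bash
python3 st.py
```

```text
f,tip by position [83.7   5.84] tip by lean 7.28 lat -0.15 lean 27.9
F bar axes [-2.5  1.9  5.5] [-3.   0.9  5.5] [0.28 0.34 0.32] [ 0.12 -0.16 -1.73]
```

The pin is in the end hole and the bar is resting on the clips. Joint 5 is at its limit, so I'll release, back off and press the tab top with closed fingers.

>>> {"name": "servo_tool", "arguments": {"commands": [[[0, 0, 0, 0, 0, 0, 0], [0, 0, 0, 0, 0, 0, 0], [0, 0, 0, 0, 0, 0, 0], [0, 0, 0, 0, 0, 0, 0], [0, 0, 0, -0.006, 0, 0, 0], [0, 0, 0, -0.012, 0, 0, 0], [0, 0, 0, -0.014, 0, 0, 0], [0, 0, 0, -0.014, 0, 0, 0], [255, 0, 0, -0.006, 0, 0, 0], [255, 0, 0, 0, 0, 0, 0]]]}}

```text
clock: 13.47
position: [627.7, 89.4, 135.6]
ee_rot: [-0.171, 0.955, 0.045, 0.238]
contact_force: [-0.3, 1.0, -0.1]
gripper_width: 63.9
grasp_force: 0.0
```

```bash
python3 - <<'E'
from m import *
from bench import cams
import cv2
p,R,s=cur();print(p,np.degrees(np.arccos(-R[2,2])),s["contact_force"],s["joints"].round(2))
w=cams.get_image("wrist");np.savez("wrist6.npz",**w)
o=np.zeros((600,800,3),np.uint8)
a=cams.get_image("scene");np.savez("scene6.npz",**a);o[:300,:400]=cv2.resize(a["frame"][205:265,170:250],(400,300),interpolation=cv2.INTER_CUBIC)
b=cams.get_image("side");np.savez("side6.npz",**b);o[:300,400:]=cv2.resize(b["frame"][195:255,190:270],(400,300),interpolation=cv2.INTER_CUBIC)
o[300:,:480]=cv2.resize(w["frame"][120:360,64:448],(480,300),interpolation=cv2.INTER_AREA);cv2.imwrite("pics/c6.png",o)
m=m2();t=np.radians(5.8);n=bx*np.sin(t)+ez*np.cos(t);q=m.pose(83.5,0)
P=m.P+83.5*bx; top=P-206.5*(bx*np.cos(t)-ez*np.sin(t))+48*n; print("P",P,"top",top,"TCP-top bar axes",(p-top)@np.c_[bx,by,ez])
print((proj(w,top)-[64,120])*1.25+[0,300])
E
```

```text
[627.7499072   89.3975943  135.57590083] 27.99693362696476 [-0.33611295  1.02440779 -0.05488863] [ 0.41  0.32 -0.5   0.08 -0.27 -1.69]
P [831.41152358 164.64491118  44.        ] top [643.04959502  95.67390153 112.62239939] TCP-top bar axes [-16.52488254  -0.63303778  22.95350144]
[239.69700155 438.07588521]
```

View pics/c6.png

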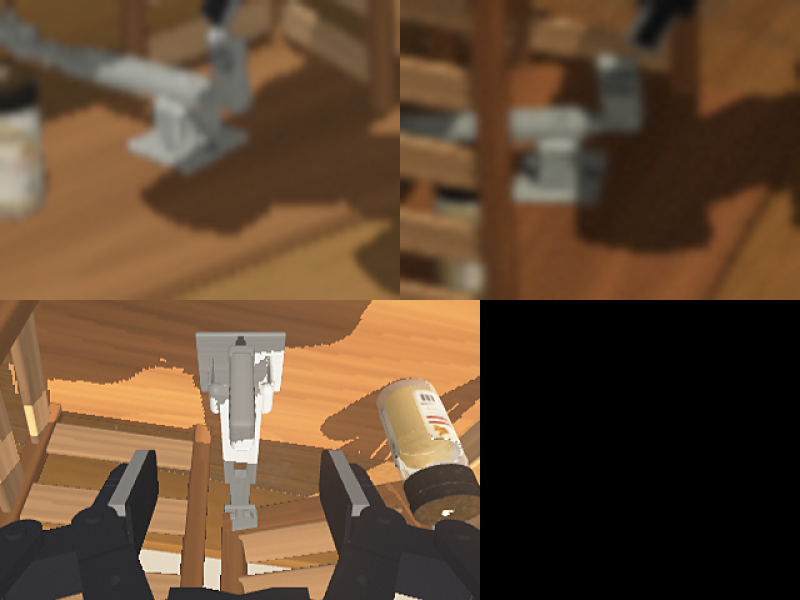

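The wrist crop shows the bar lined up over the plate. The tab top face spans rows 410–443 at column 240, and the clip noses sit either side at (215,395) and (267,395). Closing the fingers and moving above the tab.

>>> {"name": "servo_tool", "arguments": {"commands": [[[255, 0, 0, 0, 0, 0, 0], [255, 0, 0, 0, 0, 0, 0], [255, 0, 0, 0, 0, 0, 0], [255, 0, 0, 0, 0, 0, 0], [255, 0, 0, 0, 0, 0, 0], [255, 0, 0, 0, 0, 0, 0], [255, -0.0013, 0.0002, 0.0064, 0, 0, 0], [255, -0.0013, 0.0002, 0.0064, 0, 0, 0], [255, -0.0013, 0.0002, 0.0064, 0, 0, 0], [255, 0, 0, 0, 0, 0, 0]]]}}

```text
clock: 14.45
position: [639.4, 94.4, 116.6]
ee_rot: [-0.171, 0.956, 0.044, 0.235]
contact_force: [-0.0, -0.4, -0.7]
gripper_width: -0.1
grasp_force: 0.0
```

>>> {"name": "servo_tool", "arguments": {"commands": [[[255, 0.0014, 0, 0.0026, 0, 0, 0], [255, 0.0014, 0, 0.0026, 0, 0, 0], [255, 0.0009, 0, 0.0018, 0, 0, 0], [255, 0.0009, 0, 0.0018, 0, 0, 0], [255, 0, 0, 0, 0, 0, 0]]]}}

```text
clock: 14.87
position: [639.0, 94.1, 109.3]
ee_rot: [-0.171, 0.955, 0.044, 0.237]
contact_force: [-4.4, -1.6, 7.2]
gripper_width: 0.0
grasp_force: 3.7
```

>>> {"name": "servo_tool", "arguments": {"commands": [[[255, 0.0009, 0, 0.0018, 0, 0, 0], [255, 0.0009, 0, 0.0018, 0, 0, 0], [255, 0.0009, 0, 0.0018, 0, 0, 0], [255, 0, 0, 0, 0, 0, 0]]]}}

```text
clock: 15.2
position: [638.5, 93.8, 102.6]
ee_rot: [-0.171, 0.956, 0.044, 0.236]
contact_force: [-4.9, -1.7, 7.6]
gripper_width: -0.1
grasp_force: 3.5
```

>>> {"name": "servo_tool", "arguments": {"commands": [[[255, 0.0009, 0, 0.0018, 0, 0, 0], [255, 0.0009, 0, 0.0018, 0, 0, 0], [255, 0, 0, 0, 0, 0, 0]]]}}

```text
clock: 15.45
position: [638.7, 94.1, 97.5]
ee_rot: [-0.171, 0.956, 0.044, 0.236]
contact_force: [0.4, -0.8, -0.6]
gripper_width: 0.0
grasp_force: 0.0
```

>>> {"name": "servo_tool", "arguments": {"commands": [[[255, 0.0009, 0, 0.0018, 0, 0, 0], [255, 0.0009, 0, 0.0018, 0, 0, 0], [255, 0.0009, 0, 0.0018, 0, 0, 0], [255, 0, 0, 0, 0, 0, 0]]]}}

```text
clock: 15.78
position: [639.5, 94.3, 92.8]
ee_rot: [-0.171, 0.955, 0.044, 0.236]
contact_force: [-4.5, -1.1, 7.9]
gripper_width: -0.1
grasp_force: 3.9
```

>>> {"name": "servo_tool", "arguments": {"commands": [[[255, 0.0009, 0, 0.0018, 0, 0, 0], [255, 0.0009, 0, 0.0018, 0, 0, 0], [255, 0, 0, 0, 0, 0, 0]]]}}

```text
clock: 16.03
position: [639.9, 94.0, 92.1]
ee_rot: [-0.171, 0.955, 0.045, 0.237]
contact_force: [-16.5, -1.6, 25.3]
gripper_width: -0.3
grasp_force: 11.9
```

Hard stop at z = 92 mm, which is the seated tab height. Backing off and checking.

>>> {"name": "servo_tool", "arguments": {"commands": [[[255, 0, 0, -0.006, 0, 0, 0], [255, 0, 0, -0.014, 0, 0, 0], [255, 0, 0, -0.02, 0, 0, 0], [255, 0, 0, -0.025, 0, 0, 0], [255, 0, 0, -0.025, 0, 0, 0], [255, 0, 0, -0.02, 0, 0, 0], [255, 0, 0, 0, 0, 0, 0]]]}}

```text
clock: 16.62
position: [592.8, 75.9, 190.2]
ee_rot: [-0.171, 0.955, 0.046, 0.238]
contact_force: [-0.6, -0.7, 0.7]
gripper_width: 0.2
grasp_force: 0.0
```

```bash
python3 - <<'E'
from m import *
from bench import cams
import cv2
p,R,s=cur();print(p,s["contact_force"])
w=cams.get_image("wrist")
o=np.zeros((600,800,3),np.uint8)
a=cams.get_image("scene");o[:300,:400]=cv2.resize(a["frame"][205:265,170:250],(400,300),interpolation=cv2.INTER_CUBIC)
b=cams.get_image("side");o[:300,400:]=cv2.resize(b["frame"][195:255,190:270],(400,300),interpolation=cv2.INTER_CUBIC)
o[300:,:400]=cv2.resize(w["frame"],(400,300),interpolation=cv2.INTER_AREA);o[300:,400:]=cv2.resize(a["frame"],(400,300),interpolation=cv2.INTER_AREA);cv2.imwrite("pics/c7.png",o)
E
```

```text
[592.83843913  75.85831074 190.20630187] [-0.55731494 -0.68971433  0.73041277]
```

View pics/c7.png

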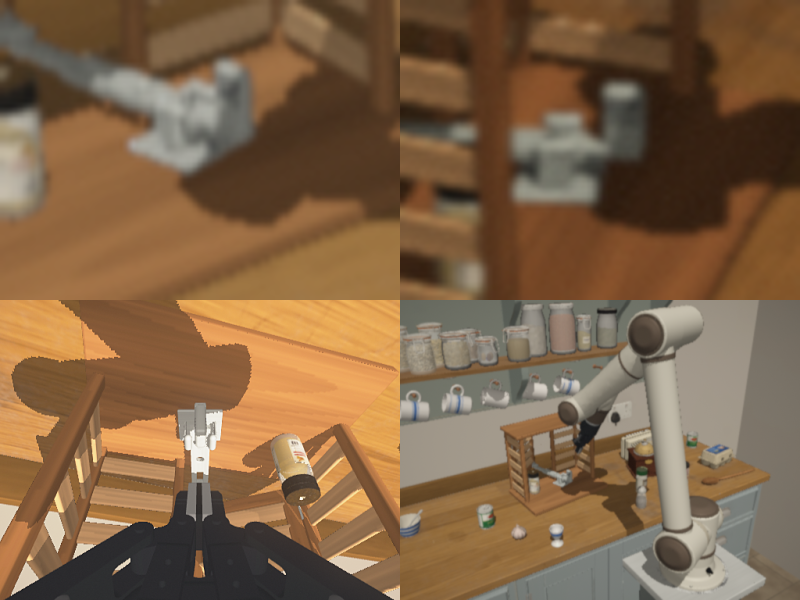

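The bar lies level between both clips: tab at (233,90) in the scene crop and (622,115) in the side crop. The bystanders are standing and the tool is clear, so I'm handing it in.

```bash
python3 -c "
from bench import ticket
print(ticket.job_done())"
```

```text
the job is handed in; nothing more can be done
None
```

The stay's end hole is over the pin, with the bar pressed home under both clips (force dropped at the snap, then a hard stop at seated height); the bystanders look undisturbed, though the wrist appeared to press the case's roof edge at about 19 N (under the 40 N limit) during the first lift.

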